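# Put the specimen jars back and snap the brass gate shut

## Task

Lift every specimen jar off the spinning turntable and stand it upright on the floor of the red shelf, behind where the gate goes. Once all the jars are in, set the brass gate into its seat across the front and push it straight down until it sits flat and both hooks have clicked over it. Leave the mortar, the vertebra and the tray of ear bones where they are.

Things in the scene. Friction and masses are not known exactly. Their poses are not given: they have to be found in the camera images.
- shelf: Fixed red open shelf tray, 170 (x) x 306 (y) x 55 mm; origin: centre of underside, z up, open front faces its -x. Floor top at z = 20 mm; jars' room x = -32 to 77, y = -145 to 145 mm, narrowed at the front by two wings (x -44 to -32, |y| over 111 mm). Back wall top z = 50, side walls and wings z = 55 mm. Gate seat along the front.
- shelf_floor (a point): Middle of the jar room on the shelf floor: 30 mm along the shelf's +x from its centre, at floor height. Axes as the shelf. Four jars stand side by side along y, e.g. at y = -105, -35, 35, 105 mm from here.
- gate_seat (a point): Where the gate's origin belongs: middle of the seat, on the shelf floor, 65 mm along the shelf's -x from its centre; axes as the shelf. Low brass lips (10 mm high, 40 mm long, around y = +-60 mm) leave a channel 34 mm wide in x for the gate's 26 mm bottom rail. At each end stands a black snap hook.
- hook_left (a joint): Slick sprung cantilever snap hook at the seat's +y end; rad, 0 = at rest, grows bent outwards. Lead-in slope starts 95 mm from the seat's middle, 43 mm above the floor, and narrows to a rounded nose 86 mm out, its flat underside 18 mm above the floor (home rail top: 16). The rail end bends it about 0.1 rad, then it springs back over the rail: the click. About 8 N down per hook.
- hook_right (a joint): The same hook, mirrored, at the seat's -y end; 0 = upright at rest, grows as it is bent outwards.
- gate: Loose low brass gate, 0.16 kg, standing on the table, same either way round. Origin: centre of underside; y along its length, z up. Bottom rail 26 (x) x 180 (y) x 16 mm; top rail 8 mm thick, 156 mm long, z = 34 to 42 mm, on thin posts; in the middle an upright handle plate 10 (x) x 56 mm (y), z = 16 to 60 mm: grip it across x from above, TCP about z = 42 mm.
- gate_end_left (a point): Point on the underside of the gate's bottom rail, 85 mm along the gate's +y from its origin.
- gate_end_right (a point): Point on the underside of the gate's bottom rail, 85 mm along the gate's -y from its origin.
- turntable: Black fixed foot of the turntable; origin on the table at the turning axis. On it a pale wooden platter, 250 mm across, top at 32 mm above the table, spins freely about the vertical axis at the lightest touch.
- jar1: White specimen jar with yellow band and closed blue lid, a plain cylinder 54 mm across and 80 mm high, 0.13 to 0.25 kg, bottom-heavy. Origin: centre of its underside, z up through the lid. Starts upright on the turntable; may be absent.
- jar2: White specimen jar with yellow band and closed blue lid, a plain cylinder 54 mm across and 80 mm high, 0.13 to 0.25 kg, bottom-heavy. Origin: centre of its underside, z up through the lid. Starts upright on the turntable; may be absent.
- jar3: White specimen jar with yellow band and closed blue lid, a plain cylinder 54 mm across and 80 mm high, 0.13 to 0.25 kg, bottom-heavy. Origin: centre of its underside, z up through the lid. Starts upright on the turntable; may be absent.
- jar4: White specimen jar with yellow band and closed blue lid, a plain cylinder 54 mm across and 80 mm high, 0.13 to 0.25 kg, bottom-heavy. Origin: centre of its underside, z up through the lid. Starts upright on the turntable; may be absent.
- vertebra: Bystander: plaster lumbar vertebra, about 120 mm long and 30 mm high. Leave alone.
- ossicle_tray: Bystander: small aluminium tray 90 x 70 x 14 mm with ear ossicle models fixed in it. Leave alone.
- mortar: Bystander: green ceramic mortar, 100 mm across, 70 mm high. Leave alone.

How it is judged:
On the way, in this order (a step that is already met when the one before it is completed fails the run):
1. every jar present stands upright on the shelf floor, inside the walls and behind the gate seat (x of jar1 in the frame of shelf between -0.026 and 0.056 m and y of jar1 in the frame of shelf between -0.124 and 0.124 m and z of jar1 in the frame of shelf between 0.016 and 0.026 m and angle between each of jar1, jar2, jar3, jar4's own z axis and vertical below 0.12 rad and linear speed of each of jar1, jar2, jar3, jar4 below 0.03 m/s and x of jar2 in the frame of shelf between -0.026 and 0.056 m and y of jar2 in the frame of shelf between -0.124 and 0.124 m and z of jar2 in the frame of shelf between 0.016 and 0.026 m and x of jar3 in the frame of shelf between -0.026 and 0.056 m and y of jar3 in the frame of shelf between -0.124 and 0.124 m and z of jar3 in the frame of shelf between 0.016 and 0.026 m and x of jar4 in the frame of shelf between -0.026 and 0.056 m and y of jar4 in the frame of shelf between -0.124 and 0.124 m and z of jar4 in the frame of shelf between 0.016 and 0.026 m and contact force between the fingers and jar1 below 0.5 N and contact force between the fingers and jar2 below 0.5 N and contact force between the fingers and jar3 below 0.5 N and contact force between the fingers and jar4 below 0.5 N), for 0.2 s.
2. the gate is down in its seat and both hooks have sprung back over it (horizontal distance between gate and gate_seat below 0.01 m and angle between the y axis of gate and the y axis of shelf, either way round below 0.08 rad and z of each of gate_end_left, gate_end_right in the frame of shelf below 0.0222 m and value of joint each of hook_left, hook_right below 0.04 rad), for 0.2 s.
At the end, for the whole second after the job is handed in: Every jar present stands upright (tilt < 0.12 rad) at rest on the shelf floor, its axis 26 mm in front to 56 mm behind the shelf centre, within 124 mm sideways; gate origin within 10 mm in plan of its seat, within 0.08 rad, both ends within 2.2 mm of the floor, both hooks within 0.04 rad of upright (all of step 2 and x of jar1 in the frame of shelf between -0.026 and 0.056 m and y of jar1 in the frame of shelf between -0.124 and 0.124 m and z of jar1 in the frame of shelf between 0.016 and 0.026 m and angle between each of jar1, jar2, jar3, jar4's own z axis and vertical below 0.12 rad and linear speed of each of jar1, jar2, jar3, jar4, gate below 0.03 m/s and x of jar2 in the frame of shelf between -0.026 and 0.056 m and y of jar2 in the frame of shelf between -0.124 and 0.124 m and z of jar2 in the frame of shelf between 0.016 and 0.026 m and x of jar3 in the frame of shelf between -0.026 and 0.056 m and y of jar3 in the frame of shelf between -0.124 and 0.124 m and z of jar3 in the frame of shelf between 0.016 and 0.026 m and x of jar4 in the frame of shelf between -0.026 and 0.056 m and y of jar4 in the frame of shelf between -0.124 and 0.124 m and z of jar4 in the frame of shelf between 0.016 and 0.026 m); the robot touches nothing.
It fails at once if the mortar, the vertebra or the ossicle tray is pushed more than 30 mm from its place (distance of any of vertebra, ossicle_tray, mortar from where it was at the start of the episode above 0.03 m).
Of jar1, jar2, jar3, jar4 only 3 to 4 are there at a start; the rules pass over those that are not, and their reading is None.
At some moment in a run one of gate, jar1, jar2, jar3, jar4 may be knocked a few centimetres aside while the robot is not near it.
Once in a run the grip may slacken for a moment while it holds something.
It also fails if it takes over 210 s, if anything falls off the work surface, if the arm or the gripper's body presses on something with over 40 N, if the wrist force passes 120 N, or if a joint passes its speed limit or range.

## Robot

A 6-joint arm with a two-finger parallel gripper is mounted at the origin on the work surface. World frame = base frame: x ahead of the robot, y to its left, z up, the work surface at z = 0. Lengths are in m, angles in rad, forces in N, time in s.
With the tool pointing down it reaches from about 0.225 to 0.875 m from the base axis. Payload 3.4 kg.
Tool frame: the origin (TCP) lies between the finger pads, 19 mm behind the fingertips; this is the grasp point; z points along the fingers, y is the line along which they close (so a half turn about z gives the same grasp; the last joint's range is limited). The gripper opens to 85 mm and grips with 20 to 120 N. Pads are 22 mm wide; open, the fingers measure 114 mm over their backs; the gripper's body (76 mm by 85 mm) begins 54 mm behind the grasp point. The pads swing forward as they close: fully open they stand 13 mm farther back than shut.
Start: joints at [-1.461, 0.276, 1.505, -0, 1.361, -0.121], TCP at [0.132, -0.56, 0.25] pointing down, gripper open.
Joint ranges: [-2.89, 2.89], [-0.75, 2.08], [0.22, 2.7], [-1.18, 4.32], [0.11, 2.71], [-2.7, 2.7]. Speed limits (rad/s): [2.57, 2.57, 3.14, 3.14, 3.14, 3.14].

## Interface

Orientations are given as a unit quaternion [w, x, y, z].
In Python, from rig import manip gives the robot as it stands.
- The arm moves only by the shell command python3 steer.py 'ROWS' [OPENING] [FORCE]. ROWS is a JSON list of rows, 1 to 5 of them, each of 4 numbers: dx, dy, dz in m, then a turn about the tool's z in rad; each row shifts and turns the commanded pose from where the row before left it, along the tool's axes as they then stand; what a row does not reach is not made up. A row lasts 1/12 s, in which the tool goes at most 0.0417 m and 0.125 rad, less where a joint would pass 70% of its speed; a pose out of reach is approached as far as the arm can. OPENING is the finger opening in m, set as the command begins (- or left out keeps the last). The fingers move at their own pace and stop on an object; FORCE is the grip in N (left out, the last holds). Time passes only in rows, so rows that do not move let the fingers close. It prints the time, the measured TCP pose, the force, the opening and the grip force at its end. Input that does not fit is refused with a message, and nothing moves.
- manip.get_state(): the state, without advancing time (a new reading comes with each control period).
- manip.get_image(name): name is "scene" or "top" or "wrist"; returns a dict with "img" (480x640x3 uint8, red, green, blue), "camera_matrix" (3x3 intrinsics, pixels), "T" (4x4, takes a point from camera to world coordinates); the wrist camera has in their place "hand_eye" (4x4, takes a point from camera to tool coordinates, whose origin is the TCP and whose axes are the flange's). Camera axes: x right, y down, z forward; pixel columns grow to the right and rows downward; lengths in m; the calibration is good to about 2 mm. A picture is of the moment at which its call begins: read the wrist's pose just before it. There is no depth.
- manip.sign_off(): hands the job in; it is judged then, once.
The state is a dict: "clock": time; "qpos": joint angles; "qd": joint speeds; "effort": joint torques, N m; "position": TCP position; "ee_rot": TCP orientation; "contact_force": force on the tool from outside, world axes, zero at the start; "moment": the same for the moment, N m; "width": finger opening in m; "gripper_force": force on a finger pad.
Only numpy, scipy, OpenCV 4.12 (cv2) and the standard library are available. Lean on these libraries where they do the work, as an engineer would, in place of code of your own. Each camera call takes 0.05 s, during which the arm holds its last target. There are 200 camera calls.

## Working session

There is one attempt and no reset: what is moved stays moved. The work goes in short steps, Python scripts to look and compute and a shell command to move; the robot and the scene stay as the last step left them, time stands still between calls to the robot, and variables do not carry over. Pictures are saved under pics/ and viewed, at most 14 in all, crops included, and the job is handed in when it is done.

```bash
ls; mkdir -p pics; python3 - <<'E'
from rig import manip
import cv2
s=manip.get_state(); print({k:(v if not hasattr(v,'round') else v) for k,v in s.items()})
for n in("scene","top"):
    d=manip.get_image(n); cv2.imwrite(f"pics/{n}0.png",d["img"][:,:,::-1]); print(n,d["camera_matrix"],d["T"])
print(manip.get_image("wrist")["hand_eye"])
E
```

```text
pics
rig.py
steer.py
{'clock': 0.0, 'qpos': array([-1.46101774e+00,  2.76555520e-01,  1.50613169e+00,  2.68218148e-05,
        1.36070159e+00, -1.20970528e-01]), 'qd': array([-1.07575723e-03, -3.74814293e-04, -7.01951477e-05,  6.32908532e-04,
        6.91462709e-04,  3.37858438e-04]), 'effort': array([ 1.18726341e-03, -4.16772437e+01, -2.45799690e+01, -1.58373376e-05,
        1.10379842e-02,  5.66095181e-06]), 'position': array([ 0.13147165, -0.55925665,  0.24916277]), 'ee_rot': array([-8.97982284e-04,  9.93351658e-01,  1.15115927e-01,  1.81388403e-05]), 'contact_force': array([ 0.2226297 , -0.18588866, -0.3614916 ]), 'moment': array([-0.02544695, -0.01018907, -0.03420858]), 'gripper_force': 0.0, 'width': 0.08570807010394728}
scene [[438.10734078   0.         318.69598773]
 [  0.         438.10734078 236.98577923]
 [  0.           0.           1.        ]] [[-0.0524656   0.64190993 -0.76498301  1.16876691]
 [ 0.99851884  0.04477053 -0.03091473  0.03800658]
 [ 0.01440422 -0.76547191 -0.64330807  0.57531584]
 [ 0.          0.          0.          1.        ]]
top [[557.91740774   0.         321.24914709]
 [  0.         557.91740774 231.3961638 ]
 [  0.           0.           1.        ]] [[ 0.00771669 -0.98564441  0.16865808  0.38879318]
 [-0.99957782 -0.00287854  0.0289118  -0.01476132]
 [-0.02801127 -0.16880998 -0.98525051  1.0783173 ]
 [ 0.          0.          0.          1.        ]]
[[-1.03938501e-03 -9.45748652e-01 -3.24897532e-01  8.34911013e-02]
 [ 9.99999249e-01 -7.72038931e-04 -9.51775320e-04 -3.07533172e-04]
 [ 6.49306682e-04 -3.24898278e-01  9.45748744e-01 -1.23111718e-01]
 [ 0.00000000e+00  0.00000000e+00  0.00000000e+00  1.00000000e+00]]
```
View pics/top0.png

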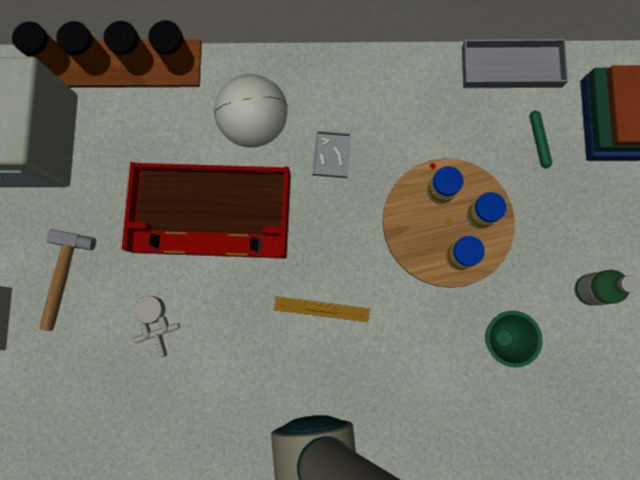

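View pics/scene0.png

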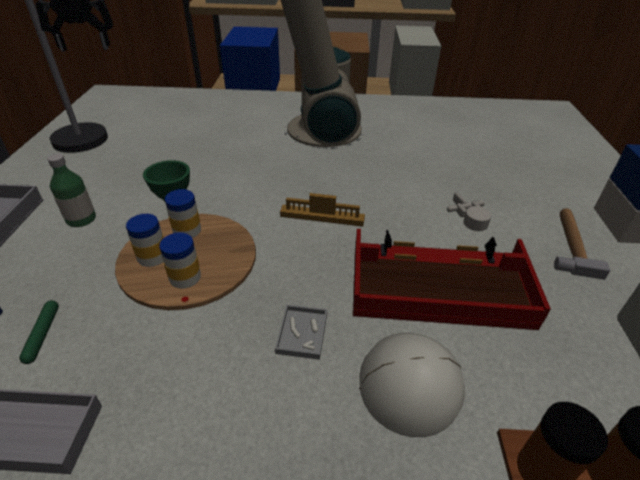

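Top view shows 3 jars with blue lids at about (447,183), (490,209) and (468,251), the gate at (322,308), and the shelf at (207,210) with its front facing the robot. The mortar is at (514,339), the vertebra at (155,320) and the ossicle tray at (332,155). The scene view agrees: lids at (181,200), (145,223) and (178,245), gate near (322,208).

```bash
cat > h.py <<'E'
from rig import manip
import cv2, numpy as np
from scipy.spatial.transform import Rotation as R
def tcp():
    s=manip.get_state(); q=s["ee_rot"]; T=np.eye(4)
    T[:3,:3]=R.from_quat([q[1],q[2],q[3],q[0]]).as_matrix(); T[:3,3]=s["position"]; return T
def grab(n,save=None):
    T=tcp(); d=manip.get_image(n)
    if n=="wrist": d["T"]=T@d["hand_eye"]; d["camera_matrix"]=d["camera_matrix"]
    if save: cv2.imwrite(f"pics/{save}.png",d["img"][:,:,::-1])
    d["hsv"]=cv2.cvtColor(d["img"],cv2.COLOR_RGB2HSV); return d
def ray(d,p):
    v=np.linalg.inv(d["camera_matrix"])@[p[0],p[1],1]; return d["T"][:3,3],d["T"][:3,:3]@v
def plane(d,p,z):
    o,v=ray(d,p); return o+v*(z-o[2])/v[2]
def tri(d1,p1,d2,p2):
    A=[];b=[]
    for d,p in((d1,p1),(d2,p2)):
        o,v=ray(d,p); v=v/np.linalg.norm(v); P=np.eye(3)-np.outer(v,v); A.append(P); b.append(P@o)
    x,res,_,_=np.linalg.lstsq(np.vstack(A),np.hstack(b),rcond=None); return x, res
def blobs(d,lo,hi,amin=20,roi=None):
    m=cv2.inRange(d["hsv"],np.array(lo),np.array(hi))
    if roi: k=np.zeros_like(m); x0,y0,x1,y1=roi; k[y0:y1,x0:x1]=1; m*=k
    n,_,st,c=cv2.connectedComponentsWithStats(m)
    return [(c[i].round(1),st[i].tolist()) for i in range(1,n) if st[i][4]>=amin],m
def proj(d,X):
    T=np.linalg.inv(d["T"]); x=d["camera_matrix"]@(T[:3,:3]@X+T[:3,3]); return x[:2]/x[2]
def delta(x,y,z,yaw_y=None):
    """tool-axis displacement to world target; yaw_y = wanted direction of tool y axis (rad, world)"""
    T=tcp(); d=T[:3,:3].T@(np.array([x,y,z])-T[:3,3]); a=np.arctan2(T[1,1],T[0,1])
    t=0 if yaw_y is None else -((yaw_y-a+np.pi/2)%np.pi-np.pi/2)
    return d.round(4),round(t,3)
E
python3 - <<'E'
from h import *
t=grab("top");s=grab("scene")
BL=([105,150,60],[125,255,255])
bt,_=blobs(t,*BL,40,(380,150,540,300));bs,_=blobs(s,*BL,40,(100,170,230,310))
print(bt,bs)
for c,_ in bt:
    print(c,plane(t,c,.112).round(4),[(tri(t,c,s,e)[0].round(4),tri(t,c,s,e)[1].round(6)) for e,_ in bs])
BR=([18,150,60],[30,255,255])
g,_=blobs(t,*BR,100,(260,280,390,340));gs,_=blobs(s,*BR,100,(270,180,370,230));print(g,gs)
_,m=blobs(t,*BR,100,(260,280,390,340)); r=cv2.minAreaRect(cv2.findNonZero(m));print(r); print([plane(t,p,.016).round(4) for p in cv2.boxPoints(r)])
red=([0,170,50],[6,255,255])
_,m=blobs(t,*red,100,(110,150,300,270));
r=cv2.approxPolyDP(cv2.convexHull(cv2.findNonZero(m)),4,True)[:,0];print(r.tolist()); print([plane(t,p,.055).round(4).tolist() for p in r])
print(blobs(t,[0,0,0],[180,255,30],20,(130,225,285,255))[0]); print(blobs(s,[0,0,0],[180,255,30],20,(370,225,510,270))[0])
wo=tcp(); print(wo)
E
```

```text
[(array([447.8, 180.4]), [433, 167, 30, 28, 652]), (array([490.5, 206.5]), [476, 193, 30, 29, 672]), (array([468.6, 250.6]), [454, 236, 30, 30, 700])] [(array([178.9, 197.1]), [165, 189, 29, 17, 367]), (array([141.6, 222.9]), [127, 214, 31, 19, 431]), (array([175.9, 243.1]), [160, 233, 33, 21, 526])]
[447.8 180.4] [ 0.6467 -0.2103  0.112 ] [(array([ 0.6273, -0.1972,  0.187 ]), array([9.e-06])), (array([ 0.6472, -0.2295,  0.1487]), array([0.001514])), (array([ 0.6474, -0.2118,  0.1105]), array([3.e-06]))]
[490.5 206.5] [ 0.5994 -0.2834  0.112 ] [(array([ 0.5826, -0.2446,  0.1593]), array([0.001272])), (array([ 0.6001, -0.285 ,  0.1106]), array([3.e-06])), (array([ 0.6008, -0.2649,  0.073 ]), array([0.001657]))]
[468.6 250.6] [ 0.5212 -0.2424  0.112 ] [(array([ 0.5217, -0.2441,  0.1113]), array([5.e-06])), (array([ 0.5393, -0.2858,  0.0609]), array([0.002075])), (array([ 0.5352, -0.2667,  0.0105]), array([0.]))]
[(array([321.5, 308.8]), [275, 297, 94, 24, 1194])] [(array([299.9, 211. ]), [281, 206, 44, 11, 156]), (array([346. , 216.2]), [326, 212, 38, 9, 136])]
((321.5289306640625, 308.775146484375), (93.7709732055664, 12.766341209411621), 7.326406955718994)
[array([0.4212, 0.1043, 0.016 ]), array([0.445 , 0.1017, 0.016 ]), array([ 0.4237, -0.0744,  0.016 ]), array([ 0.4001, -0.0712,  0.016 ])]
[[288, 168], [281, 256], [122, 248], [131, 162]]
[[0.6861, 0.0795, 0.055], [0.5175, 0.0895, 0.055], [0.5314, 0.388, 0.055], [0.6982, 0.382, 0.055]]
[(array([154.3, 240.4]), [150, 234, 9, 14, 103]), (array([254.4, 244. ]), [251, 238, 8, 14, 92])]
[(array([386.2, 243.8]), [382, 231, 9, 25, 112]), (array([490.2, 249.8]), [486, 238, 10, 25, 162])]
[[ 9.73484073e-01  2.28754795e-01 -5.41102492e-05  1.31524186e-01]
 [ 2.28754766e-01 -9.73483767e-01  7.82581326e-04 -5.59567156e-01]
 [ 1.26343781e-04 -7.74208434e-04 -9.99999692e-01  2.49600084e-01]
 [ 0.00000000e+00  0.00000000e+00  0.00000000e+00  1.00000000e+00]]
```

```bash
python3 - <<'E'
import cv2
a=cv2.imread("pics/top0.png")[150:345,110:390]; cv2.imwrite("pics/c1.png",cv2.resize(a,None,fx=2.8,fy=2.8,interpolation=cv2.INTER_CUBIC))
E
```

```text
(no output)
```

View pics/c1.png

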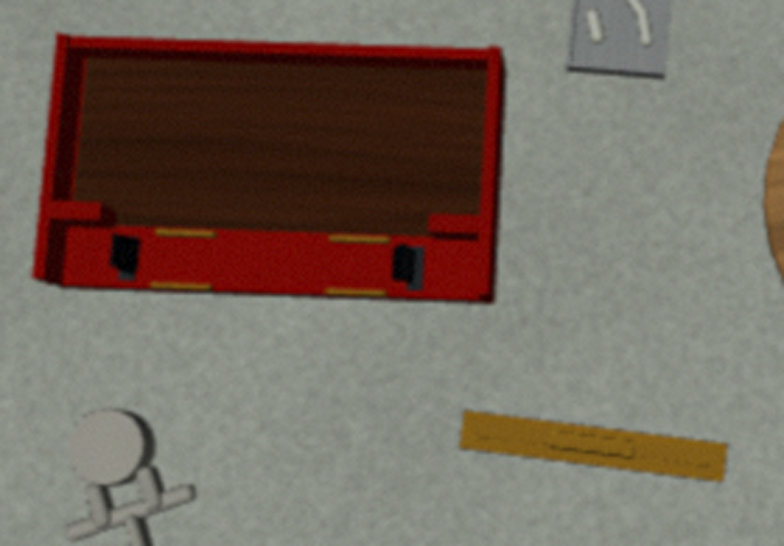

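The crop shows the shelf floor with lips at about (185,232), (358,239), (180,286) and (355,292), and the hooks at (124,250) and (407,264). The gate stands at (593,446), clear of everything. Next I square the tool to the shelf's yaw (about -0.045) and work out the way to the nearest jar.

```bash
python3 steer.py '[[0, 0, 0, 0.1], [0, 0, 0, 0.1], [0, 0, 0, 0.076], [0, 0, 0, 0]]' 0.085 40
python3 - <<'E'
from h import *
T=tcp(); print(np.arctan2(T[1,0],T[0,0])); print(delta(.5215,-.243,.25))
E
```

```text
clock: 0.58
position: [0.1315, -0.5597, 0.2499]
ee_rot: [-0.0, 1.0, -0.023, -0.0]
contact_force: [0.3, -0.5, -0.3]
width: 0.0852
gripper_force: 0.0
-0.04640253765825532
(array([ 3.749e-01, -3.344e-01, -1.000e-04]), 0)
```

```bash
python3 steer.py '[[0.03, -0.0268, 0, 0], [0.03, -0.0268, 0, 0], [0.03, -0.0268, 0, 0], [0.03, -0.0268, 0, 0], [0.03, -0.0268, 0, 0]]' >/dev/null
python3 steer.py '[[0.03, -0.0268, 0, 0], [0.03, -0.0268, 0, 0], [0.03, -0.0268, 0, 0], [0.03, -0.0268, 0, 0], [0.03, -0.0268, 0, 0]]' >/dev/null
python3 steer.py '[[0.03, -0.0268, 0, 0], [0.03, -0.0268, 0, 0], [0.0149, -0.0128, 0, 0], [0, 0, 0, 0], [0, 0, 0, 0]]'
python3 - <<'E'
from h import *
w=grab("wrist","w1"); b,_=blobs(w,[105,150,60],[125,255,255],200)
for c,st in b: print(c,st,plane(w,c,.112).round(4))
print(delta(.5215,-.243,.085))
E
```

```text
clock: 1.83
position: [0.5216, -0.2419, 0.2496]
ee_rot: [0.0, 1.0, -0.021, -0.0]
contact_force: [-0.4, -0.6, 0.0]
width: 0.0852
gripper_force: 0.0
[271.6  57.5] [234, 15, 76, 86, 4997] [ 0.647  -0.2128  0.112 ]
[378.1 125.7] [343, 89, 71, 74, 4139] [ 0.6002 -0.285   0.112 ]
[325.8 230.4] [295, 199, 63, 64, 3164] [ 0.5233 -0.2446  0.112 ]
(array([0.0009, 0.0003, 0.1647]), 0)
```

Wrist and top views agree within 2 mm. Now I descend and grip.

```bash
python3 steer.py '[[0.001, 0.001, 0.04, 0], [0, 0, 0.04, 0], [0, 0, 0.04, 0], [0, 0, 0.03, 0], [0, 0, 0.015, 0]]'
python3 steer.py '[[0, 0, 0, 0], [0, 0, 0, 0], [0, 0, 0, 0], [0, 0, 0, 0], [0, 0, 0, 0]]' 0.04 45
python3 steer.py '[[0, 0, 0, 0], [0, 0, 0, 0], [0, 0, 0, 0]]'
```

```text
clock: 2.3
position: [0.5182, -0.2436, 0.0811]
ee_rot: [-0.002, 1.0, -0.023, -0.003]
contact_force: [-0.0, 0.4, -0.8]
width: 0.0854
gripper_force: 0.0
clock: 2.72
position: [0.5227, -0.2444, 0.0865]
ee_rot: [0.001, 1.0, -0.023, 0.001]
contact_force: [0.0, 0.9, -1.9]
width: 0.0532
gripper_force: 47.4
clock: 2.97
position: [0.5227, -0.2443, 0.0864]
ee_rot: [0.001, 1.0, -0.022, 0.001]
contact_force: [-1.3, -1.2, 6.6]
width: 0.0531
gripper_force: 47.6
```

```bash
python3 steer.py '[[0, 0, -0.02, 0], [0, 0, -0.035, 0], [0, 0, -0.04, 0], [0, 0, -0.04, 0], [0, 0, -0.03, 0]]' >/dev/null
python3 steer.py '[[0.0062, -0.0382, 0, 0], [0.0062, -0.0382, 0, 0], [0.0062, -0.0382, 0, 0], [0.0062, -0.0382, 0, 0], [0.0062, -0.0382, 0, 0]]'>/dev/null
python3 steer.py '[[0.0062, -0.0382, 0, 0], [0.0062, -0.0382, 0, 0], [0.0062, -0.0382, 0, 0], [0.0062, -0.0382, 0, 0], [0.0062, -0.0382, 0, 0]]'
python3 steer.py '[[0, 0, 0, 0], [0, 0, 0, 0], [0, 0, 0, 0]]'|grep width
python3 - <<'E'
from h import *
w=grab("wrist","w2"); np.savez("w2.npz",T=w["T"],K=w["camera_matrix"],img=w["img"])
E
python3 steer.py '[[0.0062, -0.0382, 0, 0], [0.0062, -0.0382, 0, 0], [0.0062, -0.0382, 0, 0], [0.0062, -0.0382, 0, 0], [0.0062, -0.0382, 0, 0]]'>/dev/null
python3 steer.py '[[0, 0, 0, 0], [0, 0, 0, 0], [0, 0, 0, 0]]'
python3 - <<'E'
from h import *
w=grab("wrist","w3"); np.savez("w3.npz",T=w["T"],K=w["camera_matrix"],img=w["img"])
a=cv2.imread("pics/w2.png");b=cv2.imread("pics/w3.png");cv2.imwrite("pics/w23.png",cv2.resize(np.hstack([a,b]),(800,300)))
E
```

```text
clock: 4.22
position: [0.6009, 0.1372, 0.2496]
ee_rot: [0.0, 1.0, -0.022, -0.0]
contact_force: [0.5, -0.3, -2.5]
width: 0.0535
gripper_force: 48.2
width: 0.053
clock: 5.18
position: [0.641, 0.3227, 0.2495]
ee_rot: [0.001, 1.0, -0.023, -0.0]
contact_force: [-0.4, -1.1, -1.7]
width: 0.0532
gripper_force: 48.9
```

View pics/w23.png

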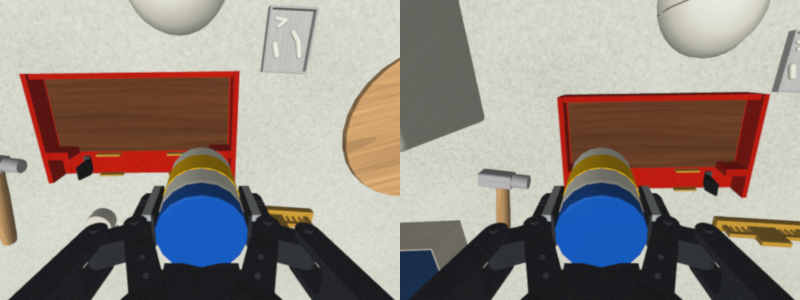

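Left view: shelf back corners at about (22,74) and (239,71). Right view: back corners at about (559,97) and (768,94). The jar is held upright between the fingers. I'll triangulate the shelf's back corners and the lips.

```bash
python3 - <<'E'
from h import *
D=[]
for n in("w2","w3"):
    z=np.load(n+".npz"); d={"T":z["T"],"camera_matrix":z["K"],"img":z["img"]}; d["hsv"]=cv2.cvtColor(d["img"],cv2.COLOR_RGB2HSV); D.append(d)
    m=cv2.inRange(d["hsv"],np.array([0,170,50]),np.array([6,255,255]))|cv2.inRange(d["hsv"],np.array([175,170,50]),np.array([180,255,255]))
    m=cv2.morphologyEx(m,cv2.MORPH_OPEN,np.ones((3,3)))
    h=cv2.approxPolyDP(cv2.convexHull(cv2.findNonZero(m)),5,True)[:,0]; h=h[np.argsort(h[:,1])]; print(n,h.tolist())
    d["bk"]=sorted(h[:2].tolist())
    b,_=blobs(d,[18,150,60],[30,255,255],30,(60,230,560,310)); 
    for c,st in b: print("brass",c,st,plane(d,c,.03).round(4))
P=[tri(D[0],a,D[1],b) for a,b in zip(D[0]["bk"],D[1]["bk"])]
for x,r in P: print(x.round(4),r)
for d in D: print([plane(d,p,.055).round(4).tolist() for p in d["bk"]])
L,Rr=[plane(D[0],D[0]["bk"][i],.055)[:2] for i in(0,1)]
E
```

```text
w2 [[381, 115], [33, 119], [375, 277], [79, 291]]
brass [279.2 245.9] [268, 244, 23, 4, 69] [0.5619 0.182  0.03  ]
brass [172.4 247.2] [155, 246, 38, 4, 123] [0.5655 0.2946 0.03  ]
brass [321.6 265.9] [267, 248, 110, 49, 2061] [0.537  0.1384 0.03  ]
brass [178.2 278.5] [161, 277, 36, 4, 133] [0.5292 0.2951 0.03  ]
w3 [[590, 152], [253, 156], [263, 294], [550, 315]]
brass [321.6 267. ] [261, 248, 123, 62, 2122] [0.576  0.3261 0.03  ]
brass [459.1 272.6] [441, 271, 38, 5, 143] [0.5622 0.1776 0.03  ]
brass [455.4 302.5] [439, 301, 34, 4, 133] [0.5257 0.1787 0.03  ]
[0.6973 0.3821 0.0538] [1.63080184e-07]
[0.6868 0.0803 0.0545] [3.41262839e-09]
[[0.697, 0.3813, 0.055], [0.6867, 0.0803, 0.055]]
[[0.6977, 0.3818, 0.055], [0.6869, 0.0806, 0.055]]
```

Shelf centre is about (0.608, 0.2345), yaw -0.033. The arm is over the slot within 1–2 mm. Lowering now.

```bash
python3 steer.py '[[0, 0, 0.04, 0], [0, 0, 0.04, 0], [0, 0, 0.04, 0], [0, 0, 0.03, 0], [0, 0, 0.01, 0]]' >/dev/null
python3 steer.py '[[0, 0, 0.005, 0], [0, 0, 0.003, 0], [0, 0, 0, 0], [0, 0, 0, 0]]'
python3 steer.py '[[0, 0, 0.004, 0], [0, 0, 0.002, 0], [0, 0, 0, 0], [0, 0, 0, 0]]'
```

```text
clock: 5.98
position: [0.6425, 0.3247, 0.0846]
ee_rot: [-0.001, 1.0, -0.023, 0.002]
contact_force: [0.7, 0.6, -1.6]
width: 0.053
gripper_force: 48.9
clock: 6.32
position: [0.6409, 0.3246, 0.0762]
ee_rot: [0.0, 1.0, -0.022, 0.0]
contact_force: [0.7, -0.7, -1.6]
width: 0.0529
gripper_force: 48.9
```

```bash
python3 steer.py '[[0, 0, 0.0015, 0], [0, 0, 0, 0], [0, 0, 0, 0]]'; python3 steer.py '[[0, 0, 0.0015, 0], [0, 0, 0, 0], [0, 0, 0, 0]]'
```

```text
clock: 6.57
position: [0.6411, 0.3246, 0.0746]
ee_rot: [-0.0, 1.0, -0.023, 0.0]
contact_force: [0.2, 0.9, -1.3]
width: 0.0532
gripper_force: 49.1
clock: 6.82
position: [0.641, 0.3247, 0.0745]
ee_rot: [-0.0, 1.0, -0.023, 0.0]
contact_force: [-1.4, -0.6, 4.8]
width: 0.0529
gripper_force: 49.6
```

Contact with the floor (4.8 N, height as expected). Releasing, retreating, and looking at the rest of the scene.

```bash
python3 steer.py '[[0, 0, 0, 0], [0, 0, 0, 0], [0, 0, 0, 0], [0, 0, 0, 0], [0, 0, 0, 0]]' 0.072 
python3 steer.py '[[0, 0, -0.02, 0], [0, 0, -0.035, 0], [0, 0, -0.04, 0], [0, 0, -0.04, 0], [0, 0, -0.04, 0]]' >/dev/null
python3 steer.py '[[-0.0062, 0.0382, 0, 0], [-0.0062, 0.0382, 0, 0], [-0.0062, 0.0382, 0, 0], [-0.0062, 0.0382, 0, 0], [-0.0062, 0.0382, 0, 0]]' >/dev/null
python3 steer.py '[[-0.0062, 0.0382, 0, 0], [-0.0062, 0.0382, 0, 0], [-0.0062, 0.0382, 0, 0], [-0.0062, 0.0382, 0, 0], [-0.0062, 0.0382, 0, 0]]' |grep -E 'clo|pos'
cat > jars.py <<'E'
from h import *
import sys
t=grab("top",sys.argv[1])
for c,st in blobs(t,[105,150,60],[125,255,255],40,(110,130,560,300))[0]:
    z=.1 if c[0]<300 else .112
    X=plane(t,c,z); print(c,st[4],X.round(4), "shelf:",(R.from_euler("z",.033).as_matrix()@(X-[.608,.2345,0])).round(3) if z==.1 else delta(X[0],X[1],.086))
_,m=blobs(t,[18,150,60],[30,255,255],100,(240,270,420,380))
if m.any(): r=cv2.minAreaRect(cv2.findNonZero(m)); print("gate",[plane(t,p,.016)[:2].round(4).tolist() for p in cv2.boxPoints(r)])
E
python3 jars.py t2
```

```text
clock: 7.23
position: [0.6409, 0.3244, 0.0727]
ee_rot: [0.0, 1.0, -0.023, -0.0]
contact_force: [-0.0, -0.6, -0.4]
width: 0.0722
gripper_force: 0.0
clock: 8.48
position: [0.561, -0.056, 0.2481]
[450.7 181.9] 478 [ 0.6439 -0.2154  0.112 ] shelf: (array([0.0919, 0.1461, 0.1632]), 0)
[150.9 185.7] 649 [0.6398 0.325  0.1   ] shelf: [0.029 0.091 0.1  ]
[490.4 206.5] 683 [ 0.5994 -0.2832  0.112 ] shelf: (array([0.0508, 0.2161, 0.1638]), 0)
gate [[0.431, 0.0667], [0.4522, 0.0623], [0.4227, -0.0755], [0.4018, -0.0707]]
```

Jar 1 stands at shelf (0.029, 0.091); the others are unmoved. Next is the jar at (0.600, -0.2845).

```bash
python3 steer.py '[[0.0085, 0.0363, 0, 0], [0.0085, 0.0363, 0, 0], [0.0085, 0.0363, 0, 0], [0.0085, 0.0363, 0, 0], [0.0085, 0.0363, 0, 0]]' 0.075 >/dev/null
python3 steer.py '[[0.0085, 0.0363, 0, 0], [0, 0, 0, 0], [0, 0, 0, 0]]'
python3 - <<'E'
from h import *
w=grab("wrist"); b,_=blobs(w,[105,150,60],[125,255,255],200)
for c,st in b: X=plane(w,c,.112);print(c,st,X.round(4),delta(X[0],X[1],.086))
E
```

```text
clock: 9.2
position: [0.6029, -0.2762, 0.247]
ee_rot: [-0.0, 1.0, -0.024, -0.0]
contact_force: [-0.1, 1.2, 0.3]
width: 0.075
gripper_force: 0.0
[235.4 179.3] [201, 145, 70, 69, 3747] [ 0.6485 -0.2135  0.112 ] (array([ 0.0432, -0.0629,  0.1613]), 0)
[334.4 233.8] [303, 202, 64, 64, 3211] [ 0.6023 -0.2855  0.112 ] (array([0.0003, 0.0112, 0.1613]), 0)
```

```bash
python3 steer.py '[[0, 0.0105, 0, 0], [0, 0, 0.04, 0], [0, 0, 0.04, 0], [0, 0, 0.04, 0], [0, 0, 0.025, 0]]'
python3 steer.py '[[0, 0, 0.016, 0], [0, 0, 0, 0], [0, 0, 0, 0]]'
python3 steer.py '[[0, 0, 0, 0], [0, 0, 0, 0], [0, 0, 0, 0], [0, 0, 0, 0], [0, 0, 0, 0]]' 0.04 45 
python3 steer.py '[[0, 0, 0, 0], [0, 0, 0, 0], [0, 0, 0, 0]]'
```

```text
clock: 9.67
position: [0.6004, -0.2825, 0.0996]
ee_rot: [-0.001, 1.0, -0.022, -0.002]
contact_force: [-0.7, 0.1, -0.6]
width: 0.0746
gripper_force: 0.0
clock: 9.92
position: [0.6021, -0.2837, 0.0867]
ee_rot: [-0.0, 1.0, -0.022, -0.001]
contact_force: [-0.3, 0.2, 0.6]
width: 0.0752
gripper_force: 0.0
clock: 10.33
position: [0.6037, -0.2853, 0.0895]
ee_rot: [0.001, 1.0, -0.023, 0.002]
contact_force: [-0.4, 0.4, 5.6]
width: 0.0534
gripper_force: 47.8
clock: 10.58
position: [0.6037, -0.2853, 0.0895]
ee_rot: [0.001, 1.0, -0.023, 0.002]
contact_force: [0.8, 1.3, 6.9]
width: 0.0535
gripper_force: 47.8
```

```bash
python3 steer.py '[[0, 0, -0.02, 0], [0, 0, -0.035, 0], [0, 0, -0.04, 0], [0, 0, -0.04, 0], [0, 0, -0.025, 0]]' >/dev/null
python3 steer.py '[[0.0008, -0.04, 0, 0], [0.0008, -0.04, 0, 0], [0.0008, -0.04, 0, 0], [0.0008, -0.04, 0, 0], [0.0008, -0.04, 0, 0]]'>/dev/null
python3 steer.py '[[0.0008, -0.04, 0, 0], [0.0008, -0.04, 0, 0], [0.0008, -0.04, 0, 0], [0.0008, -0.04, 0, 0], [0.0008, -0.04, 0, 0]]'>/dev/null
python3 steer.py '[[0.0008, -0.04, 0, 0], [0.0008, -0.04, 0, 0], [0.0008, -0.04, 0, 0], [0, 0, 0, 0], [0, 0, 0, 0]]'
python3 - <<'E'
from h import *
w=grab("wrist","w4"); print(delta(.638,.2335,.0775))
for c,st in blobs(w,[105,150,60],[125,255,255],200)[0]: print(c,st,plane(w,c,.1).round(4))
E
```

```text
clock: 12.25
position: [0.6356, 0.2367, 0.2465]
ee_rot: [0.0, 1.0, -0.021, -0.0]
contact_force: [-0.6, -1.0, -1.1]
width: 0.0531
gripper_force: 48.5
(array([0.0025, 0.001 , 0.1691]), 0)
[215.4 226.2] [183, 195, 66, 63, 3188] [0.6419 0.3234 0.1   ]
[321.8 363.2] [249, 295, 146, 133, 15072] [0.5041 0.2426 0.1   ]
```

View pics/w4.png

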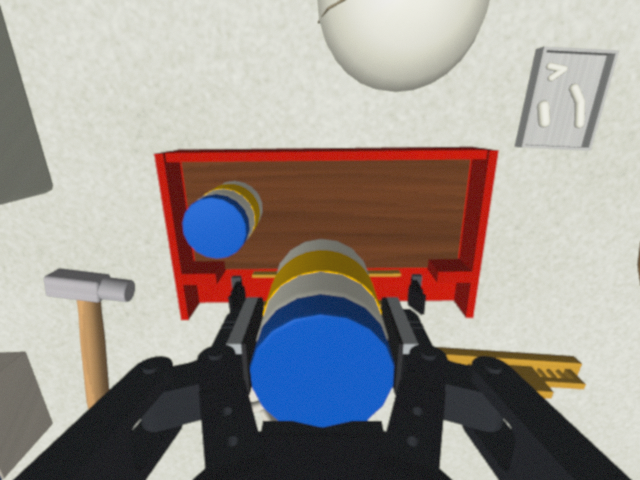

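Jar 1 upright in the shelf at pixel (215,226), and the held jar is centred at (322,363). Lowering until contact.

```bash
python3 steer.py '[[0.0025, 0.001, 0.04, 0], [0, 0, 0.04, 0], [0, 0, 0.04, 0], [0, 0, 0.03, 0], [0, 0, 0.01, 0]]' >/dev/null
python3 steer.py '[[0, 0, 0.004, 0], [0, 0, 0, 0], [0, 0, 0, 0]]'
python3 steer.py '[[0, 0, 0.002, 0], [0, 0, 0, 0], [0, 0, 0, 0]]'
python3 steer.py '[[0, 0, 0.002, 0], [0, 0, 0, 0], [0, 0, 0, 0]]'
```

```text
clock: 12.97
position: [0.6405, 0.2329, 0.0853]
ee_rot: [-0.0, 1.0, -0.023, 0.002]
contact_force: [0.7, -0.2, -1.2]
width: 0.0534
gripper_force: 48.4
clock: 13.22
position: [0.6394, 0.2334, 0.0825]
ee_rot: [-0.0, 1.0, -0.023, 0.001]
contact_force: [-0.6, -1.1, -2.0]
width: 0.0533
gripper_force: 48.4
clock: 13.47
position: [0.6386, 0.2333, 0.079]
ee_rot: [0.0, 1.0, -0.023, -0.0]
contact_force: [-0.2, -0.9, -1.8]
width: 0.053
gripper_force: 48.4
```

```bash
python3 steer.py '[[0, 0, 0.0015, 0], [0, 0, 0, 0], [0, 0, 0, 0]]'; python3 steer.py '[[0, 0, 0.0015, 0], [0, 0, 0, 0], [0, 0, 0, 0]]'
```

```text
clock: 13.72
position: [0.6388, 0.2333, 0.0776]
ee_rot: [-0.0, 1.0, -0.023, 0.0]
contact_force: [0.2, -0.2, -1.6]
width: 0.0529
gripper_force: 48.7
clock: 13.97
position: [0.6388, 0.2333, 0.0776]
ee_rot: [-0.0, 1.0, -0.023, 0.0]
contact_force: [-1.9, -0.7, 6.2]
width: 0.053
gripper_force: 49.3
```

```bash
python3 steer.py '[[0, 0, 0, 0], [0, 0, 0, 0], [0, 0, 0, 0], [0, 0, 0, 0], [0, 0, 0, 0]]' 0.07 |grep -E 'wid|grip|pos'
python3 steer.py '[[0, 0, -0.02, 0], [0, 0, -0.035, 0], [0, 0, -0.04, 0], [0, 0, -0.04, 0], [0, 0, -0.04, 0]]' >/dev/null
python3 steer.py '[[0.0026, 0.0405, 0, 0], [0.0026, 0.0405, 0, 0], [0.0026, 0.0405, 0, 0], [0.0026, 0.0405, 0, 0], [0.0026, 0.0405, 0, 0]]' >/dev/null
python3 steer.py '[[0.0026, 0.0405, 0, 0], [0.0026, 0.0405, 0, 0], [0.0026, 0.0405, 0, 0], [0.0026, 0.0405, 0, 0], [0.0026, 0.0405, 0, 0]]' 0.08 >/dev/null
python3 steer.py '[[0.0026, 0.0405, 0, 0], [0, 0, 0, 0], [0, 0, 0, 0]]' |grep -E 'clo|pos'
python3 jars.py t3; python3 - <<'E'
from h import *
w=grab("wrist"); b,_=blobs(w,[105,150,60],[125,255,255],200)
for c,st in b: X=plane(w,c,.112);print(c,st,X.round(4),delta(X[0],X[1],.087))
E
```

```text
position: [0.6387, 0.2332, 0.0757]
width: 0.07
gripper_force: 0.0
clock: 15.88
position: [0.6467, -0.2158, 0.2502]
[458.3 175.5] 44 [ 0.6556 -0.2291  0.112 ] shelf: (array([0.0096, 0.0151, 0.1644]), 0)
[150.9 185.8] 649 [0.6396 0.3249 0.1   ] shelf: [0.029 0.091 0.1  ]
[200.6 188.4] 656 [0.6348 0.2336 0.1   ] shelf: [ 0.027 -0.     0.1  ]
gate [[0.4212, 0.1043], [0.4449, 0.1017], [0.4236, -0.0742], [0.4002, -0.071]]
[320.2 229.4] [289, 198, 63, 64, 3154] [ 0.6494 -0.212   0.112 ] (array([ 0.0025, -0.0005,  0.1636]), 0)
```

Both placed jars stand well, and the gate is unmoved. Now the third jar.

```bash
python3 steer.py '[[0.0015, 0, 0.04, 0], [0, 0, 0.04, 0], [0, 0, 0.04, 0], [0, 0, 0.03, 0], [0, 0, 0.013, 0]]' >/dev/null
python3 steer.py '[[0, 0, 0, 0], [0, 0, 0, 0]]'
python3 steer.py '[[0, 0, 0, 0], [0, 0, 0, 0], [0, 0, 0, 0], [0, 0, 0, 0], [0, 0, 0, 0]]' 0.04 45 >/dev/null
python3 steer.py '[[0, 0, 0, 0], [0, 0, 0, 0], [0, 0, 0, 0]]'
python3 steer.py '[[0, 0, -0.02, 0], [0, 0, -0.035, 0], [0, 0, -0.04, 0], [0, 0, -0.04, 0], [0, 0, -0.025, 0]]' >/dev/null
python3 steer.py '[[0, 0, 0, 0], [0, 0, 0, 0], [0, 0, 0, 0]]'
python3 - <<'E'
from h import *
print(delta(.6355,.1435,.25))
E
```

```text
clock: 16.57
position: [0.6487, -0.2114, 0.0877]
ee_rot: [-0.0, 1.0, -0.022, -0.001]
contact_force: [0.8, -0.0, 0.5]
width: 0.0801
gripper_force: 0.0
clock: 17.23
position: [0.6501, -0.2137, 0.0905]
ee_rot: [0.001, 1.0, -0.023, 0.002]
contact_force: [-0.6, 1.1, 6.6]
width: 0.0531
gripper_force: 47.7
clock: 17.9
position: [0.6475, -0.2128, 0.2463]
ee_rot: [-0.001, 1.0, -0.023, -0.001]
contact_force: [0.8, 0.1, -3.2]
width: 0.0532
gripper_force: 48.1
(array([-0.0282, -0.3554, -0.0032]), 0)
```

```bash
python3 steer.py '[[-0.0031, -0.0395, 0, 0], [-0.0031, -0.0395, 0, 0], [-0.0031, -0.0395, 0, 0], [-0.0031, -0.0395, 0, 0], [-0.0031, -0.0395, 0, 0]]' >/dev/null
python3 steer.py '[[-0.0031, -0.0395, 0, 0], [-0.0031, -0.0395, 0, 0], [-0.0031, -0.0395, 0, 0], [-0.0031, -0.0395, 0, 0], [0, 0, 0, 0]]' >/dev/null
python3 steer.py '[[0, 0, 0, 0], [0, 0, 0, 0]]'
python3 - <<'E'
from h import *
w=grab("wrist"); print(delta(.6355,.1435,.0785))
for c,st in blobs(w,[105,150,60],[125,255,255],200)[0]: print(c,st,plane(w,c,.1).round(4))
E
python3 steer.py '[[0, 0, 0.04, 0], [0, 0, 0.04, 0], [0, 0, 0.04, 0], [0, 0, 0.03, 0], [0, 0, 0.01, 0]]' >/dev/null
python3 steer.py '[[0, 0, 0.003, 0], [0, 0, 0, 0], [0, 0, 0, 0]]'
```

```text
clock: 18.9
position: [0.6357, 0.143, 0.2455]
ee_rot: [0.001, 1.0, -0.022, -0.002]
contact_force: [0.7, -0.1, -2.3]
width: 0.0529
gripper_force: 48.6
(array([-0.    , -0.0014,  0.1674]), 0)
[103.6 230.8] [69, 200, 71, 63, 3421] [0.6424 0.3206 0.1   ]
[213.  232.1] [180, 202, 66, 62, 3173] [0.6372 0.2319 0.1   ]
[321.8 360.7] [250, 292, 145, 136, 15164] [0.5069 0.1491 0.1   ]
clock: 19.62
position: [0.6387, 0.1427, 0.087]
ee_rot: [-0.0, 1.0, -0.023, 0.002]
contact_force: [-0.1, -0.0, -2.2]
width: 0.0532
gripper_force: 48.8
```

```bash
python3 steer.py '[[0, 0, 0.003, 0], [0, 0, 0, 0], [0, 0, 0, 0]]'|grep -E 'pos|cont'; python3 steer.py '[[0, 0, 0.0015, 0], [0, 0, 0, 0], [0, 0, 0, 0]]'|grep -E 'pos|cont'; python3 steer.py '[[0, 0, 0.001, 0], [0, 0, 0, 0], [0, 0, 0, 0]]'
```

```text
position: [0.6374, 0.1433, 0.0833]
contact_force: [0.1, 0.2, -3.2]
position: [0.6368, 0.1433, 0.0806]
contact_force: [-1.3, 0.4, -2.3]
clock: 20.37
position: [0.6367, 0.1432, 0.0793]
ee_rot: [0.0, 1.0, -0.023, -0.0]
contact_force: [0.1, -0.6, -2.2]
width: 0.0531
gripper_force: 48.8
```

```bash
python3 steer.py '[[0, 0, 0.001, 0], [0, 0, 0, 0], [0, 0, 0, 0]]'|grep -E 'pos|cont'; python3 steer.py '[[0, 0, 0.001, 0], [0, 0, 0, 0], [0, 0, 0, 0]]'
```

```text
position: [0.6369, 0.1432, 0.0787]
contact_force: [-1.5, 0.2, -1.3]
clock: 20.87
position: [0.637, 0.1432, 0.0786]
ee_rot: [-0.0, 1.0, -0.023, 0.0]
contact_force: [-1.5, -0.0, 5.2]
width: 0.0534
gripper_force: 49.6
```

Third jar down. Releasing, retreating, and checking the joint angles to plan the quarter turn for the gate.

```bash
python3 steer.py '[[0, 0, 0, 0], [0, 0, 0, 0], [0, 0, 0, 0], [0, 0, 0, 0], [0, 0, 0, 0]]' 0.07 |grep -E 'wid|grip|pos'
python3 steer.py '[[0, 0, -0.02, 0], [0, 0, -0.035, 0], [0, 0, -0.04, 0], [0, 0, -0.04, 0], [0, 0, -0.03, 0]]' >/dev/null
python3 steer.py '[[0, 0, 0, 0], [0, 0, 0, 0]]'
python3 jars.py t4; python3 - <<'E'
from h import *
print(manip.get_state()["qpos"].round(3),delta(.4225,.0151,.25))
E
```

```text
position: [0.6368, 0.1432, 0.0773]
width: 0.0702
gripper_force: 0.0
clock: 21.87
position: [0.6379, 0.1434, 0.245]
ee_rot: [-0.0, 1.0, -0.023, 0.003]
contact_force: [-0.3, 0.6, -0.8]
width: 0.0699
gripper_force: 0.0
[150.9 185.6] 644 [0.64  0.325 0.1  ] shelf: [0.029 0.091 0.1  ]
[200.3 188.4] 639 [0.6348 0.2342 0.1   ] shelf: [0.027 0.001 0.1  ]
[251.1 188.7] 591 [0.6343 0.1416 0.1   ] shelf: [ 0.029 -0.092  0.1  ]
gate [[0.4211, 0.1043], [0.4447, 0.1018], [0.4236, -0.0741], [0.4002, -0.071]]
[ 0.115  0.397  1.34  -0.     1.404  1.731] (array([-0.2082,  0.1376, -0.0075]), 0)
```

```bash
python3 steer.py '[[-0.0345, 0.0228, 0, 0], [-0.0345, 0.0228, 0, 0], [-0.0345, 0.0228, 0, 0], [-0.0345, 0.0228, 0, 0], [-0.0345, 0.0228, 0, 0]]' 0.04 >/dev/null
python3 steer.py '[[-0.0345, 0.0228, 0, 0], [0, 0, 0, -0.125], [0, 0, 0, -0.125], [0, 0, 0, -0.125], [0, 0, 0, -0.125]]' >/dev/null
python3 steer.py '[[0, 0, 0, -0.125], [0, 0, 0, -0.125], [0, 0, 0, -0.125], [0, 0, 0, -0.125], [0, 0, 0, -0.125]]' >/dev/null
python3 steer.py '[[0, 0, 0, -0.125], [0, 0, 0, -0.125], [0, 0, 0, -0.122], [0, 0, 0, 0], [0, 0, 0, 0]]'
python3 - <<'E'
from h import *
w=grab("wrist","w5"); np.savez("w5.npz",T=w["T"],K=w["camera_matrix"],img=w["img"])
_,m=blobs(w,[18,150,60],[30,255,255],100); r=cv2.minAreaRect(cv2.findNonZero(m)); print(r)
B=np.array([plane(w,p,.016) for p in cv2.boxPoints(r)]); print(B.round(4),B.mean(0).round(4))
E
```

```text
clock: 23.58
position: [0.4229, 0.016, 0.2409]
ee_rot: [-0.001, 0.749, 0.663, -0.001]
contact_force: [0.2, 0.5, 0.2]
width: 0.0395
gripper_force: 0.0
((407.5769348144531, 112.71400451660156), (157.45765686035156, 371.6603698730469), 48.42387390136719)
[[ 0.3203  0.0603  0.016 ]
 [ 0.589   0.2282  0.016 ]
 [ 0.6844  0.1306  0.016 ]
 [ 0.408  -0.0833  0.016 ]] [0.5004 0.0839 0.016 ]
```

View pics/w5.png

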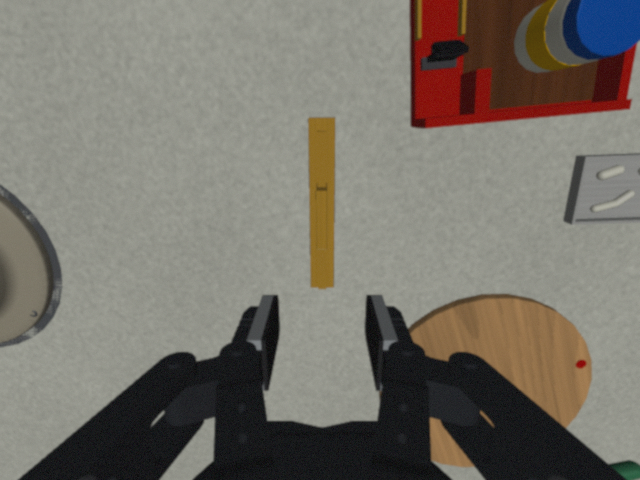

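The gate is seen vertically centred at about (321,202), between rows 118 and 288; the shelf's right hook is at (440,52). I'll measure it in that region.

```bash
python3 - <<'E'
from h import *
z=np.load("w5.npz"); d={"T":z["T"],"camera_matrix":z["K"],"img":z["img"]}; d["hsv"]=cv2.cvtColor(d["img"],cv2.COLOR_RGB2HSV)
_,m=blobs(d,[15,120,60],[32,255,255],100,(290,100,350,300)); c=max(cv2.findContours(m,0,1)[0],key=cv2.contourArea)
q=cv2.approxPolyDP(cv2.convexHull(c),4,True)[:,0]; print(q.tolist()); B=np.array([plane(d,p,.016) for p in q]); print(B.round(4))
r=cv2.minAreaRect(c); B=np.array([plane(d,p,.016) for p in cv2.boxPoints(r)]); print(r,B.mean(0).round(4))
# mid-line of rail: per-row left/right edges
rows=[y for y in range(125,282)]; M=[plane(d,(np.flatnonzero(m[y]).mean(),y),.016)[:2] for y in rows]
M=np.array(M); k=np.polyfit(M[:,1],M[:,0],1); print("gate x at y=.015:",np.polyval(k,.015),"yaw",-np.arctan(k[0]))
t=grab("top"); _,mt=blobs(t,[15,120,60],[32,255,255],100,(260,280,390,340)); print(cv2.countNonZero(mt))
T=tcp(); print("tool y ang",np.arctan2(T[1,1],T[0,1]))
E
```

```text
[[309, 118], [334, 119], [332, 286], [311, 285]]
[[ 0.4201  0.1043  0.016 ]
 [ 0.4435  0.1005  0.016 ]
 [ 0.4217 -0.0738  0.016 ]
 [ 0.3987 -0.0698  0.016 ]]
((321.5, 203.0), (170.0, 25.0), 90.0) [0.4208 0.014  0.016 ]
gate x at y=.015: 0.42099033148422316 yaw -0.12068337673942912
32
tool y ang -0.12143199191343705
```

```bash
python3 - <<'E'
from h import *
print(delta(.4215,.0152,.042),manip.get_state()["position"])
E
```

```text
(array([-0.0009, -0.0013,  0.1995]), 0) [0.42328285 0.01594176 0.24154282]
```

```bash
python3 steer.py '[[-0.001, -0.001, 0.04, 0], [0, 0, 0.04, 0], [0, 0, 0.04, 0], [0, 0, 0.04, 0], [0, 0, 0.025, 0]]' 0.04 >/dev/null
python3 steer.py '[[0, 0, 0.01, 0], [0, 0, 0.004, 0], [0, 0, 0, 0], [0, 0, 0, 0]]'
python3 steer.py '[[0, 0, 0, 0], [0, 0, 0, 0], [0, 0, 0, 0], [0, 0, 0, 0], [0, 0, 0, 0]]' 0 80 
python3 steer.py '[[0, 0, 0, 0], [0, 0, 0, 0], [0, 0, 0, 0]]'
```

```text
clock: 24.43
position: [0.4234, 0.0149, 0.0439]
ee_rot: [0.0, 0.748, 0.664, 0.0]
contact_force: [0.7, 0.1, -0.3]
width: 0.0401
gripper_force: 0.0
clock: 24.85
position: [0.4232, 0.015, 0.0442]
ee_rot: [0.001, 0.748, 0.664, 0.001]
contact_force: [-0.7, 0.6, 5.2]
width: 0.0091
gripper_force: 79.2
clock: 25.1
position: [0.4232, 0.015, 0.0442]
ee_rot: [0.001, 0.748, 0.664, 0.0]
contact_force: [-0.7, 0.5, 8.0]
width: 0.0088
gripper_force: 79.3
```

The gate is gripped (8.8 mm wide). Lift, turn to the shelf yaw, move in line with the seat, and look.

```bash
python3 steer.py '[[0, 0, -0.02, 0], [0, 0, -0.04, 0], [0, 0, -0.04, 0], [0, 0, -0.04, 0], [0, 0, -0.03, -0.088]]' >/dev/null
python3 steer.py '[[0, 0, 0, 0], [0, 0, 0, 0], [0, 0, 0, 0]]'
python3 - <<'E'
from h import *
print(delta(.545,.05,.21,-.033))
E
```

```text
clock: 25.77
position: [0.4216, 0.0152, 0.2124]
ee_rot: [-0.001, 0.718, 0.696, -0.001]
contact_force: [-0.2, -0.0, -2.3]
width: 0.0091
gripper_force: 78.6
(array([0.0388, 0.1223, 0.0021]), np.float64(0.001))
```

```bash
python3 steer.py '[[0.013, 0.039, 0, 0], [0.013, 0.039, 0, 0], [0.013, 0.044, 0, 0], [0, 0, 0, 0], [0, 0, 0, 0]]'|grep -E 'pos|width'
python3 steer.py '[[0, 0, 0, 0], [0, 0, 0, 0]]'|grep -E 'pos|width'
python3 - <<'E'
from h import *
w=grab("wrist","w6"); np.savez("w6.npz",T=w["T"],K=w["camera_matrix"],img=w["img"])
E
```

```text
position: [0.5422, 0.0496, 0.2098]
width: 0.009
position: [0.5397, 0.049, 0.2117]
width: 0.0089
```

View pics/w6.png

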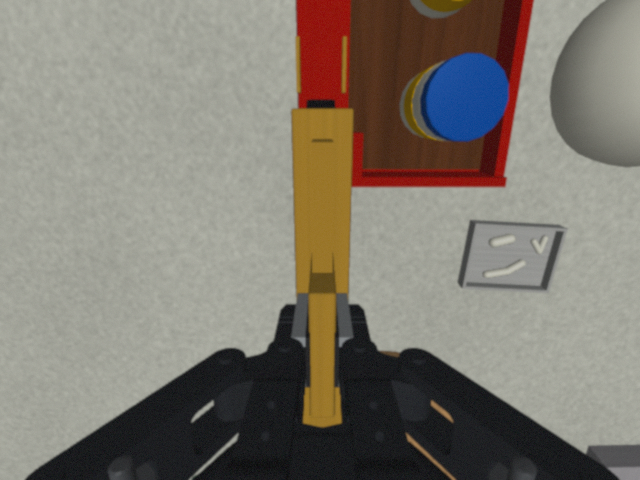

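Channel lips are at columns 298 and 345 (rows 38–92), with the gate's far end at (322,108) and nearly in line. Measure these, then move 0.12 forward to see the left lips and hook.

```bash
python3 steer.py '[[0.04, 0, 0, 0], [0.04, 0, 0, 0], [0.04, 0, 0, 0], [0, 0, 0, 0], [0, 0, 0, 0]]' >/dev/null
python3 steer.py '[[0, 0, 0, 0], [0, 0, 0, 0], [0, 0, 0, 0]]'|grep -E 'pos|width'
python3 - <<'E'
from h import *
w=grab("wrist","w7"); np.savez("w7.npz",T=w["T"],K=w["camera_matrix"],img=w["img"])
for n in("w6","w7"):
    z=np.load(n+".npz"); d={"T":z["T"],"camera_matrix":z["K"],"img":z["img"]}; d["hsv"]=cv2.cvtColor(d["img"],cv2.COLOR_RGB2HSV)
    for c,st in blobs(d,[15,110,60],[32,255,255],40,(250,0,400,104))[0]: print(n,"lip",c,st,plane(d,c,.03).round(4))
    for c,st in blobs(d,[0,0,0],[180,255,45],40,(250,0,400,112))[0]: print(n,"hook",c,st)
a=cv2.imread("pics/w7.png")[0:240,200:500];cv2.imwrite("pics/w7c.png",cv2.resize(a,None,fx=2,fy=2))
E
```

```text
position: [0.5453, 0.1677, 0.2136]
width: 0.009
w6 lip [297.9  63.7] [296, 37, 5, 56, 202] [0.5235 0.1771 0.03  ]
w6 lip [343.6  64.5] [342, 37, 5, 56, 213] [0.5597 0.1753 0.03  ]
w6 hook [320.5 103.5] [308, 101, 26, 6, 156]
w7 lip [294.5  62.2] [293, 35, 4, 56, 195] [0.5273 0.2971 0.03  ]
w7 lip [340.2  62. ] [338, 36, 5, 55, 201] [0.5637 0.296  0.03  ]
w7 hook [316.6   9.7] [301, 0, 32, 21, 627]
```

View pics/w7c.png

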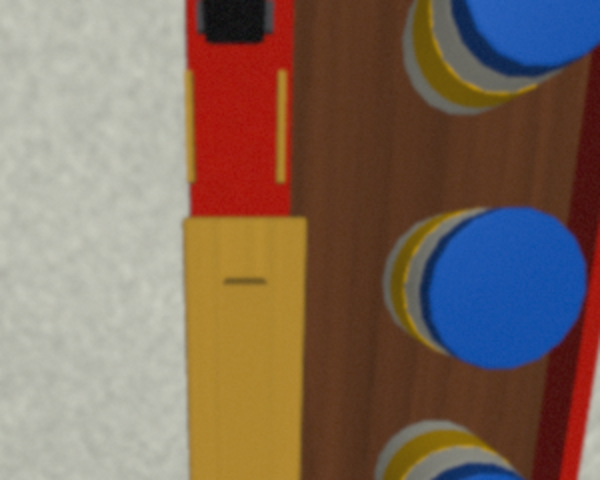

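```bash
python3 - <<'E'
from h import *
for n in("w6","w7"):
    z=np.load(n+".npz"); d={"T":z["T"],"camera_matrix":z["K"],"img":z["img"]}; d["hsv"]=cv2.cvtColor(d["img"],cv2.COLOR_RGB2HSV)
    m=cv2.inRange(d["hsv"],np.array([15,110,60]),np.array([32,255,255])); m[:104]=0; m[:,:260]=0; m[:,380:]=0
    T=z["T"]@np.linalg.inv(manip.get_image("wrist")["hand_eye"]); zt=T[2,3]-.0442+.016
    ys=[110,120,130,150,170,190]; P=[]
    for y in ys:
        x=np.flatnonzero(m[y]); 
        P.append((np.linalg.inv(T)@np.append(plane(d,(x.mean(),y),zt),1))[:3])
    top=np.flatnonzero(m[:,320])[0]; e=(np.linalg.inv(T)@np.append(plane(d,(320,top),zt),1))[:3]
    print(n,np.round(P,4)[:,:2].tolist(),"end",e.round(4),T[:3,3].round(4))
print(delta(.5440,.2364,.2,-.033))
E
```

```text
w6 [[0.0884, -0.0], [0.0846, -0.0], [0.0806, -0.0], [0.0725, -0.0002], [0.0642, -0.0002], [0.0554, -0.0003]] end [ 0.0892 -0.001   0.0282] [0.5397 0.049  0.2117]
w7 [[0.0884, -0.0], [0.0846, 0.0002], [0.0806, -0.0], [0.0725, -0.0], [0.0642, -0.0], [0.0554, -0.0]] end [ 0.0888 -0.001   0.0282] [0.5453 0.1677 0.2136]
(array([ 0.0683, -0.0038,  0.0135]), np.float64(0.0))
```

```bash
python3 steer.py '[[0.035, -0.002, 0, 0], [0.0335, -0.0015, 0, 0], [0, 0, 0.03, 0], [0, 0, 0.03, 0], [0, 0, 0.02, 0]]' >/dev/null
python3 steer.py '[[0, 0, 0, 0], [0, 0, 0, 0], [0, 0, 0, 0], [0, 0, 0, 0]]'
python3 - <<'E'
from h import *
print(delta(.5440,.2364,.112,-.033)); 
t=grab("top","t5")
E
```

```text
clock: 27.97
position: [0.5457, 0.2378, 0.1354]
ee_rot: [0.001, 0.718, 0.696, 0.002]
contact_force: [-0.3, -0.4, -1.7]
width: 0.0089
gripper_force: 78.7
(array([-0.0014, -0.0018,  0.0234]), np.float64(0.001))
```

```bash
python3 steer.py '[[0, -0.001, 0.015, 0], [0, 0, 0.005, 0], [0, 0, 0, 0], [0, 0, 0, 0], [0, 0, 0, 0]]'
python3 - <<'E'
from h import *
print(delta(.5440,.2364,.106,-.033)); w=grab("wrist","w8")
E
```

```text
clock: 28.43
position: [0.5437, 0.2378, 0.1142]
ee_rot: [0.0, 0.718, 0.696, 0.001]
contact_force: [-0.2, -0.4, -1.3]
width: 0.0089
gripper_force: 79.0
(array([-0.0014,  0.0003,  0.0082]), np.float64(0.002))
```

View pics/w8.png

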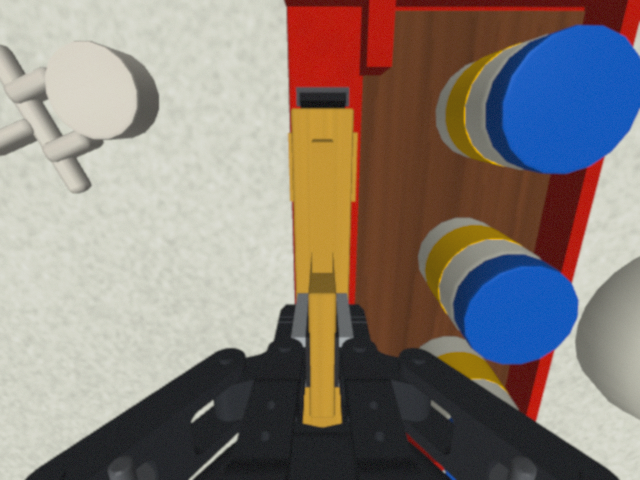

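The gate sits symmetrically between the lips (columns 291 and 354, gate centre 322), over the hook at (323,97). Pressing straight down in short steps.

```bash
python3 steer.py '[[-0.001, 0, 0.008, 0], [0, 0, 0.006, 0], [0, 0, 0.005, 0], [0, 0, 0, 0], [0, 0, 0, 0]]' 0 110
python3 steer.py '[[0, 0, 0.005, 0], [0, 0, 0.005, 0], [0, 0, 0, 0], [0, 0, 0, 0]]'
python3 - <<'E'
from h import *
print(delta(.5440,.2364,.0642,-.033))
E
```

```text
clock: 28.9
position: [0.5427, 0.2366, 0.0938]
ee_rot: [-0.0, 0.718, 0.696, -0.001]
contact_force: [-0.2, 1.1, -1.4]
width: 0.0089
gripper_force: 108.7
clock: 29.23
position: [0.5449, 0.2367, 0.0857]
ee_rot: [0.001, 0.718, 0.696, 0.002]
contact_force: [1.7, -1.9, 2.6]
width: 0.0083
gripper_force: 109.4
(array([-0.0003, -0.001 ,  0.0215]), np.float64(0.002))
```

```bash
python3 steer.py '[[0, 0, 0.005, 0], [0, 0, 0.003, 0], [0, 0, 0, 0], [0, 0, 0, 0]]'|grep -E 'pos|cont'
python3 steer.py '[[0, 0, 0.004, 0], [0, 0, 0.003, 0], [0, 0, 0, 0], [0, 0, 0, 0]]'|grep -E 'pos|cont'
python3 steer.py '[[0, 0, 0.003, 0], [0, 0, 0, 0], [0, 0, 0, 0]]'
```

```text
position: [0.5447, 0.2368, 0.0771]
contact_force: [2.6, -0.7, 3.0]
position: [0.543, 0.2367, 0.0687]
contact_force: [2.3, 0.1, -2.8]
clock: 30.15
position: [0.5417, 0.2365, 0.0655]
ee_rot: [-0.001, 0.718, 0.696, -0.001]
contact_force: [-0.6, -0.3, -0.4]
width: 0.0084
gripper_force: 108.6
```

```bash
python3 steer.py '[[0, 0, 0.002, 0], [0, 0, 0, 0], [0, 0, 0, 0]]'|grep -E 'pos|cont'
python3 steer.py '[[0, 0, 0.002, 0], [0, 0, 0, 0], [0, 0, 0, 0]]'|grep -E 'pos|cont'
python3 steer.py '[[0, 0, 0.002, 0], [0, 0, 0, 0], [0, 0, 0, 0]]'|grep -E 'pos|cont'
```

```text
position: [0.5426, 0.2367, 0.0643]
contact_force: [-1.4, -0.2, 0.7]
position: [0.5425, 0.2367, 0.0643]
contact_force: [-3.4, -1.3, 12.1]
position: [0.5426, 0.2367, 0.0642]
contact_force: [-6.8, -1.7, 23.7]
```

Firm floor contact at the expected height (24 N). Releasing, retreating and inspecting.

```bash
python3 steer.py '[[0, 0, -0.003, 0], [0, 0, 0, 0], [0, 0, 0, 0], [0, 0, 0, 0], [0, 0, 0, 0]]' 0.04 |grep -E 'pos|cont|width'
python3 steer.py '[[0, 0, -0.02, 0], [0, 0, -0.03, 0], [0, 0, -0.04, 0], [0, 0, -0.04, 0], [0, 0, -0.03, 0]]' >/dev/null
python3 steer.py '[[-0.04, 0, 0, 0], [-0.04, 0, 0, 0], [-0.03, 0, 0, 0], [0, 0, 0, 0], [0, 0, 0, 0]]'|grep -E 'pos|cont'
python3 jars.py t6
python3 - <<'E'
from h import *
w=grab("wrist","w9"); s=grab("scene","s9")
a=cv2.resize(cv2.imread("pics/w9.png"),(500,375)); b=cv2.resize(cv2.imread("pics/s9.png")[210:340,340:560],(300,177)); b=cv2.copyMakeBorder(b,0,198,0,0,cv2.BORDER_CONSTANT); cv2.imwrite("pics/f1.png",np.hstack([a,b]))
E
```

```text
position: [0.5429, 0.2366, 0.0628]
contact_force: [-1.1, -0.7, 1.0]
width: 0.0404
position: [0.5397, 0.1255, 0.2231]
contact_force: [0.1, 1.4, 0.3]
[259.6 189.9] 136 [0.6321 0.1261 0.1   ] shelf: [ 0.028 -0.108  0.1  ]
```

View pics/f1.png

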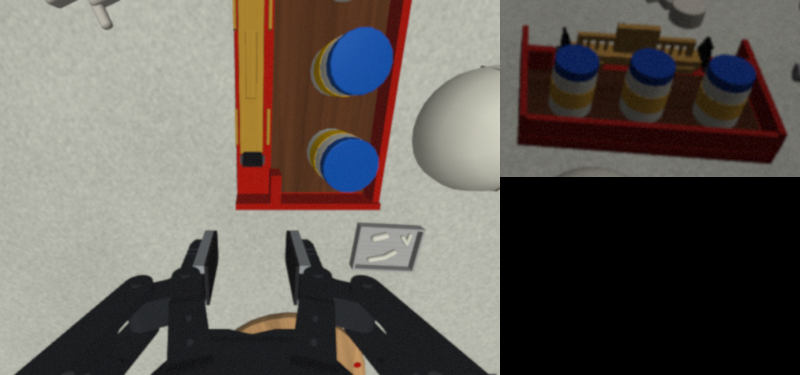

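All three jars stand upright, the gate is in its channel and the right hook (252,158) overlaps the rail end. I'll back off further and check both hooks close up.

```bash
python3 steer.py '[[-0.04, 0, 0, 0], [-0.04, 0, 0, 0], [-0.04, 0, 0, 0], [-0.04, 0, 0, 0], [-0.04, 0, 0, 0]]' |grep -E 'pos'
python3 steer.py '[[0, 0, 0, 0], [0, 0, 0, 0]]'>/dev/null
python3 jars.py t7
python3 - <<'E'
from h import *
s=grab("scene","s10"); t=grab("top")
_,m=blobs(t,[15,120,60],[32,255,255],100,(120,215,285,262)); 
n,l,st,c=cv2.connectedComponentsWithStats(m); i=1+st[1:,4].argmax(); r=cv2.minAreaRect(cv2.findNonZero((l==i).astype(np.uint8))); B=np.array([plane(t,p,.036) for p in cv2.boxPoints(r)]); print(r,B.round(4).tolist(),B.mean(0).round(4))
a=cv2.resize(cv2.imread("pics/s10.png")[215:305,350:530],None,fx=4.2,fy=3.2,interpolation=cv2.INTER_CUBIC)
b=cv2.resize(t["img"][215:265,120:290,::-1],(756,250),interpolation=cv2.INTER_CUBIC); cv2.imwrite("pics/f2.png",np.vstack([a,b]))
E
```

```text
position: [0.5337, -0.0733, 0.2233]
[150.8 185.6] 641 [0.64   0.3251 0.1   ] shelf: [0.029 0.092 0.1  ]
[200.6 188.4] 649 [0.6348 0.2336 0.1   ] shelf: [ 0.027 -0.     0.1  ]
[249.7 188.9] 654 [0.6339 0.1441 0.1   ] shelf: [ 0.029 -0.089  0.1  ]
((205.1853485107422, 243.81021118164062), (94.08287811279297, 13.955387115478516), 2.045408248901367) [[0.5321, 0.3263, 0.036], [0.559, 0.3269, 0.036], [0.5531, 0.1464, 0.036], [0.5264, 0.1466, 0.036]] [0.5427 0.2365 0.036 ]
```

View pics/f2.png

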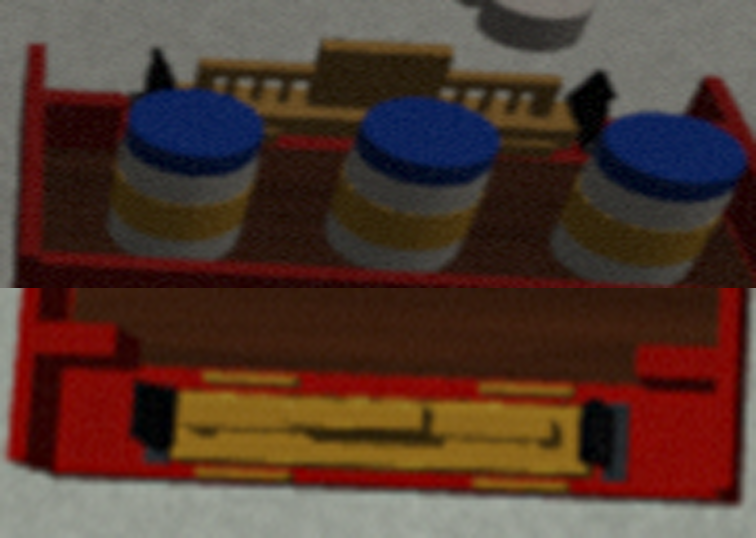

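The gate lies flat in its channel (centre about (0.5427, 0.2365), within 2 mm of the seat). Both hooks, at (155,415) and (598,432), overlap the rail ends. As a last check I'll compare the hook pixels with the start.

```bash
python3 - <<'E'
from h import *
for k in("0","7"):
    im=cv2.imread(f"pics/top{k}.png" if k=="0" else "pics/t7.png"); d={"hsv":cv2.cvtColor(im,cv2.COLOR_BGR2HSV)}
    print([(c,st) for c,st in blobs(d,[0,0,0],[180,255,30],15,(130,225,285,258))[0]])
for k in("scene0","s10"):
    d={"hsv":cv2.cvtColor(cv2.imread(f"pics/{k}.png"),cv2.COLOR_BGR2HSV)}
    print([(c,st) for c,st in blobs(d,[0,0,0],[180,255,30],15,(375,225,505,242))[0]])
E
```

```text
[(array([154.3, 240.4]), [150, 234, 9, 14, 104]), (array([254.4, 244. ]), [251, 238, 8, 14, 92])]
[(array([154.3, 240.3]), [150, 234, 9, 14, 101]), (array([254.2, 243.7]), [251, 238, 8, 13, 87])]
[(array([387.5, 237.7]), [385, 231, 6, 11, 39]), (array([491.7, 239.9]), [489, 238, 6, 4, 15])]
[(array([387.5, 237.5]), [385, 231, 6, 11, 40]), (array([491.7, 239.9]), [489, 238, 6, 4, 15])]
```

The hooks are back at their rest positions, so I'm handing in.

```bash
python3 -c "
from rig import manip; print(manip.sign_off())"
```

```text
the job is handed in; nothing more can be done
None
```

The job is handed in: all three jars present stand upright on the shelf floor, the gate is seated flat, and both hooks are back at rest over it (checked in the camera images; the sign-off returned no verdict).

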